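# Roll the paint tin up into its rest

### The job

With a fingertip, push the blue tin up its own sloped lane of the wooden rack and over the crest, so that it settles in the dip against the blue end stop and cannot roll back. Roll it steadily and gently, never so that it shoots ahead or comes racing back down, and do not squeeze it, pick it up or lift it out of the lane. Leave the red tin, the glue jar, the screwdriver and the tape roll where they are, and finish clear of everything.

Things in the scene. Friction and masses are not known exactly. Their poses are not given: they have to be found in the camera images.
- rack: Two-lane plywood rack fixed to the desk, 290 mm long (x), 180 mm wide (y), blue board as end stop. Origin: on the desk under its middle; +x runs uphill along the lanes, z up. Lane centres at y = +43 and -43 mm; each lane is 78 mm wide between 8 mm thick rails, tops 12 mm above the lane floor. Both lanes' floors: level landing, straight 9 degree slope up to a crest, then a dip.
- rack_landing (a point): Middle of the landing between the lanes, at floor height: rack x = -110, y = 0, z = 15 mm. The landing is level from rack x = -150 to -70 mm, where the slope begins. A lip at its low end (x = -158 to -150 mm, top 21 mm above the desk) keeps tins in; behind and above the lip it is open, so a finger can come in over it.
- rack_crest (a point): Crest of the lane floors, between the lanes: rack x = +60, y = 0, z = 35.6 mm. From here the floor falls 7 degrees to the end stop.
- rack_stop (a point): Top edge of the blue end stop's face, between the lanes: rack x = +121, y = 0, z = 68 mm. The board is 12 mm thick; the lane floor at its foot is 28 mm high. A tin at home against it has its centre at rack x = +95 mm, z = 57.5 mm.
- blue_tin: Blue closed paint tin, cylinder 52 mm in diameter, 70 mm long, bright rims, small white label, 0.15 to 0.31 kg, smooth. Lies across one of the lanes on the landing and rolls freely along it: on the slope it rolls back if let go, past the crest it rolls by itself to the stop. Origin: its centre, 26 mm above the lane floor. Its y is the cylinder axis; x and z turn as it rolls.
- red_tin: The same tin in red, lying on the landing of the other lane. It stays there. Origin: its centre; y is the cylinder axis.
- glue_jar: Small standing jar, 44 mm in diameter, 62 mm high, orange cap, loose on the desk behind the rack's end stop. Origin: centre of its underside.
- screwdriver: Screwdriver lying loose on the desk beside the rack, on the side of negative rack y, about 200 mm long, along its own x. Origin: on the desk under its middle.
- tape_roll: Roll of amber tape lying flat on the desk, 64 mm outside and 44 mm inside diameter, 22 mm high, behind the rack's end stop. Origin: centre of its underside.
Things that resemble listed ones, but are neither listed nor needed, are in the scene too. Several things have the shape of the blue_tin; the one meant has the colours described above.

How it is judged:
By the outcome, as a careful person would: the job done as asked, in the order asked, and still so for the second after the job is handed in, with the robot touching nothing.
It also fails if it takes over 40 s, if anything falls off the work surface, if the arm or the gripper's body presses on something with over 40 N, if the wrist force passes 120 N, or if a joint passes its speed limit or range.

### The arm

A 6-joint arm with a two-finger parallel gripper is mounted at the origin on the work surface. World frame = base frame: x ahead of the robot, y to its left, z up, the work surface at z = 0. Lengths are in m, angles in rad, forces in N, time in s.
With the tool pointing down it reaches from about 0.325 to 0.775 m from the base axis. Payload 5.5 kg.
Tool frame: the origin (TCP) lies midway between the tips of the shut fingers; the grasp point (between the pads) lies arm.pinch_z behind it (arm.pinch_z is the distance from the TCP to the grasp point, in m); x points along the fingers, y is the direction in which the jaws open and shut, and the axes are right-handed (so a half turn about x gives the same grasp; the last joint's range is limited). The gripper opens to 88 mm and grips with 3 to 60 N. Pads are 20 mm wide; open, the fingers measure 115 mm over their backs; the gripper's body (75 mm by 178 mm) begins 61 mm behind the grasp point.
Start: joints at [1.108, 0.091, 1.231, -0, 1.82, -0.057], TCP at [0.237, 0.551, 0.223] pointing down, gripper open.
Joint ranges: [-2.87, 2.87], [-0.86, 2.18], [0.17, 2.46], [-1.51, 4.65], [0.06, 2.69], [-2.65, 2.65]. Speed limits (rad/s): [2.57, 2.57, 3.01, 3.14, 3.14, 3.14].

### API

Orientations are given as [roll, pitch, yaw] about the fixed x, y, z axes, in that order (R = Rz(yaw) Ry(pitch) Rx(roll)).
In Python, from bench import arm, optics gives the robot as it stands.
- The arm moves only by the shell command python3 -m crank 'ROWS' [FORCE]. ROWS is a JSON object of lists of equal length, an entry for each row: "translation": the shift along the tool's x, y, z in cm, a list of three; "turn": the turn, a rotation vector about the tool's x, y, z in rad, a list of three; "jaw": the opening, from 0 (shut) to 1 (fully open). A call has 1 to 12 rows; each row shifts and turns the commanded pose from where the row before left it, along the tool's axes as they then stand; what a row does not reach is not made up. A row lasts 1/8 s, in which the tool goes at most 62.5 mm and 10.7 degrees, less where a joint would pass 70% of its speed; a pose out of reach is approached as far as the arm can. A call is refused whole if a number of a shift passes 6.25 or a number of a turn 0.188, either way. A call with a gripper value outside its range is refused whole. The fingers move at their own pace and stop on an object; FORCE is the grip in N (left out, the last holds). Time passes only in rows, so rows that do not move let the fingers close. It gives the time, the measured TCP pose, the force and the opening at its end, in the units of the state.
- arm.read_state(): the state, without advancing time (a new reading comes with each control period).
- optics.read_camera(name): name is "scene" or "top"; returns a dict with "color" (480x640x3 uint8, red, green, blue), "range_z" (480x640 float32, m along the optical axis (not along the pixel's ray), 0 where there is no reading), "K" (3x3 intrinsics, pixels), "extrinsics" (4x4, takes a point from camera to world coordinates). Camera axes: x right, y down, z forward; pixel columns grow to the right and rows downward; lengths in m; the calibration is good to about 2 mm. A picture is of the moment at which its call begins.
- arm.close_job(): hands the job in, once; it reports no verdict.
The state is a dict: "clock": time; "q": joint angles; "qvel": joint speeds; "joint_efforts": joint torques, N m; "ee_pos": TCP position; "ee_rot": TCP orientation; "force": force on the tool from outside, world axes, zero at the start; "moment": the same for the moment, N m; "opening": finger opening in m.
Only numpy, scipy, OpenCV 4.12 (cv2) and the standard library are available. Lean on these libraries where they do the work, as an engineer would, in place of code of your own. Each camera call takes 0.05 s, during which the arm holds its last target. There are 200 camera calls.

## Working session

There is one attempt and no reset: what is moved stays moved. The work goes in short steps, Python scripts to look and compute and a shell command to move; the robot and the scene stay as the last step left them, time stands still between calls to the robot, and variables do not carry over. Pictures are saved under pics/ and viewed, about 8 in all and at most 12, crops included, and the job is handed in when it is done.

```bash
ls; mkdir -p pics; python3 - <<'E'
from bench import arm, optics
import cv2,numpy as np
print(arm.read_state(), arm.pinch_z)
for n in ("scene","top"):
    c=optics.read_camera(n)
    np.savez(f"pics/{n}0.npz",**c)
    cv2.imwrite(f"pics/{n}0.png",c["color"][:,:,::-1])
    print(n,c["K"].round(1).tolist(),c["extrinsics"].round(4).tolist())
E
```

```text
pics
{'clock': 0.0, 'q': array([ 1.10828053e+00,  9.18748824e-02,  1.23185991e+00,  1.80988905e-05,
        1.81978694e+00, -5.67048947e-02]), 'qvel': array([-1.99572859e-04, -9.86530986e-05, -4.10964823e-04, -4.53512633e-04,
        1.65354649e-04, -1.25078688e-03]), 'joint_efforts': array([-3.41839812e-03, -4.46444464e+01, -4.06453800e+01,  6.94815069e-02,
        2.92453822e-02, -1.24869894e-04]), 'ee_pos': array([0.23672931, 0.5510139 , 0.22151195]), 'ee_rot': array([-1.63659821,  1.56886716, -2.04240467]), 'force': array([-0.30387235,  0.04058092, -0.25340021]), 'moment': array([ 0.02206483,  0.0735749 , -0.00124495]), 'opening': 0.08761627152298503} 0.0187
scene [[469.2, 0.0, 324.0], [0.0, 469.2, 233.3], [0.0, 0.0, 1.0]] [[0.2054, 0.8283, -0.5213, 0.9604], [0.9786, -0.1661, 0.1217, -0.0252], [0.0143, -0.5351, -0.8446, 0.6922], [0.0, 0.0, 0.0, 1.0]]
top [[563.8, 0.0, 322.2], [0.0, 563.8, 245.3], [0.0, 0.0, 1.0]] [[-0.0178, -0.9823, 0.1865, 0.4008], [-0.9997, 0.0147, -0.0183, 0.0663], [0.0152, -0.1868, -0.9823, 1.0133], [0.0, 0.0, 0.0, 1.0]]
```

View pics/scene0.png

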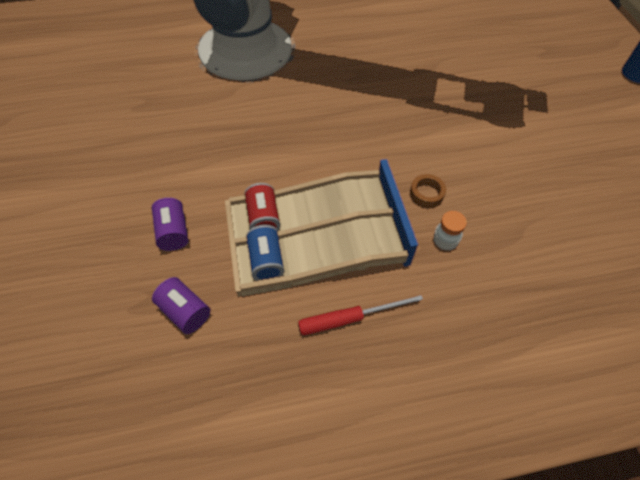

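View pics/top0.png

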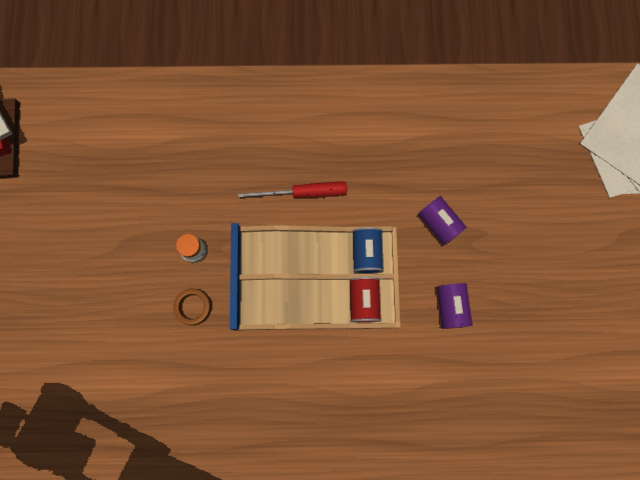

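The scene camera shows the rack centred at about (320,228), with the blue tin at (265,252) in the lane farther from the robot and the red tin at (262,205). In the top view the tins are at (368,250) and (365,300) and the blue stop is at x≈236, so uphill is roughly world +y. The purple tins are distractors.

```bash
cat > h.py <<'E'
import numpy as np, cv2
from scipy.spatial.transform import Rotation as Ro
def onplane(c,uv,z):
    d=(c["extrinsics"][:3,:3]@np.linalg.solve(c["K"],np.c_[np.reshape(uv,(-1,2)),np.ones(np.size(uv)//2)].T)).T
    o=c["extrinsics"][:3,3]; return o+d*((z-o[2])/d[:,2])[:,None]
def cloud(c):
    v,u=np.indices(c["range_z"].shape); z=c["range_z"]
    p=np.stack([(u-c["K"][0,2])/c["K"][0,0]*z,(v-c["K"][1,2])/c["K"][1,1]*z,z],-1)
    return p@c["extrinsics"][:3,:3].T+c["extrinsics"][:3,3]
def mask(c,lo,hi):
    m=cv2.inRange(cv2.cvtColor(c["color"],cv2.COLOR_RGB2HSV),lo,hi); return m
E
python3 - <<'E'
from h import *
from bench import arm
s=arm.read_state(); print("R\n",Ro.from_euler("xyz",s["ee_rot"]).as_matrix().round(3))
for n in("top","scene"):
    c=dict(np.load(f"pics/{n}0.npz")); P=cloud(c); hsv=cv2.cvtColor(c["color"],cv2.COLOR_RGB2HSV)
    m=mask(c,(100,100,40),(125,255,255)); N,L,S,C=cv2.connectedComponentsWithStats(m)
    for i in range(1,N):
        if S[i,4]>100: 
            q=P[(L==i)]; q=q[q[:,2]>.005]
            print(n,"blue",S[i].tolist(),C[i].round(1),"z",np.percentile(q[:,2],[5,50,95]).round(3),"rect z.068",cv2.minAreaRect(onplane(c,np.argwhere(L==i)[:,::-1].astype(float),.067)[:,:2].astype(np.float32)))
    # rack blob by height
    b=((P[...,2]>.008)&(P[...,2]<.2)).astype(np.uint8); N,L,S,C=cv2.connectedComponentsWithStats(b)
    for i in range(1,N):
        if S[i,4]>150:
            q=P[L==i].astype(np.float32); r=cv2.minAreaRect(q[:,:2])
            print(n,S[i].tolist(),"c",np.round(r[0],4),"size",np.round(r[1],4),"ang",round(r[2],2),"zmax",q[:,2].max().round(3))
E
```

```text
R
 [[-0.001  0.395  0.919]
 [-0.002  0.919 -0.395]
 [-1.    -0.002 -0.   ]]
top blue [230, 223, 9, 107, 782] [233.7 276.2] z [0.064 0.068 0.071] rect z.068 ((0.5316816568374634, 0.19889497756958008), (0.01240906398743391, 0.18037956953048706), 89.85580444335938)
top blue [353, 229, 30, 40, 925] [366.9 248.4] z [0.05  0.062 0.068] rect z.068 ((0.5742412209510803, -0.028008226305246353), (0.04851673170924187, 0.06754972785711288), 89.8685302734375)Traceback (most recent call last):
  File "<stdin>", line 15, in <module>
cv2.error: OpenCV(4.12.0) /io/opencv/modules/imgproc/src/convhull.cpp:143: error: (-215:Assertion failed) total >= 0 && (depth == CV_32F || depth == CV_32S) in function 'convexHull'
```

```bash
python3 - <<'E'
from h import *
for n in("top","scene"):
    c=dict(np.load(f"pics/{n}0.npz")); P=cloud(c)
    if n=="top": print("lip corners",onplane(c,[[397,227],[399.5,327]],.021).round(4).tolist())
    for nm,lo,hi in(("blue",(100,100,40),(125,255,255)),("red",(0,150,60),(8,255,255)),("purple",(128,80,30),(155,255,255))):
        N,L,S,C=cv2.connectedComponentsWithStats(mask(c,lo,hi))
        for i in range(1,N):
            if S[i,4]>150:
                q=P[L==i]; q=q[(q[:,2]>.005)].astype(np.float32)
                r=cv2.minAreaRect(np.ascontiguousarray(q[:,:2])); top=q[q[:,2]>q[:,2].max()-.006]
                print(n,nm,S[i].tolist(),"c",np.round(r[0],4),"size",np.round(r[1],4),"ang",round(r[2],1),"z",np.percentile(q[:,2],[5,95]).round(3),"ridge",top.mean(0).round(4))
    b=((P[...,2]>.010)&(P[...,2]<.2)).astype(np.uint8); N,L,S,C=cv2.connectedComponentsWithStats(b)
    for i in range(1,N):
        if S[i,4]>150:
            q=P[L==i].astype(np.float32); r=cv2.minAreaRect(np.ascontiguousarray(q[:,:2]))
            print(n,S[i].tolist(),"c",np.round(r[0],4),"size",np.round(r[1],4),"ang",round(r[2],2),"zmax",q[:,2].max().round(3))
E
```

```text
lip corners [[0.621, -0.0878, 0.021], [0.442, -0.0846, 0.021]]
top blue [230, 223, 9, 107, 782] c [0.4887 0.1741] size [0.2606 0.0975] ang 30.3 z [0.064 0.071] ridge [0.4008 0.0663 1.0133]
top blue [353, 229, 30, 40, 925] c [ 0.5005 -0.0037] size [0.0662 0.2344] ang 70.7 z [0.05  0.068] ridge [0.4008 0.0663 1.0133]
top red [292, 181, 56, 17, 759] c [0.5561 0.0386] size [0.304  0.1001] ang 5.4 z [0.015 0.027] ridge [0.4008 0.0663 1.0133]
top red [350, 279, 30, 40, 994] c [ 0.4537 -0.003 ] size [0.0719 0.1589] ang 61.7 z [0.049 0.068] ridge [0.4008 0.0663 1.0133]
top purple [419, 196, 47, 48, 1039] c [ 0.5372 -0.0489] size [0.0733 0.3494] ang 38.0 z [0.03  0.053] ridge [0.4008 0.0663 1.0133]
top purple [437, 283, 35, 45, 1114] c [ 0.4595 -0.0669] size [0.0752 0.2812] ang 8.8 z [0.031 0.053] ridge [0.4008 0.0663 1.0133]
top [0, 98, 18, 80, 1264] c [0.8045 0.6231] size [0.1512 0.0396] ang 4.23 zmax 0.062
top [238, 181, 109, 17, 908] c [0.6914 0.1012] size [0.0259 0.199 ] ang 3.84 zmax 0.03
top [418, 196, 49, 50, 1226] c [ 0.6296 -0.1677] size [0.0741 0.0518] ang 36.7 zmax 0.058
top [230,
[... 1436 characters left out ...]
] c [ 0.0217 -0.0012] size [0.2013 0.1684] ang 88.95 zmax 0.178
scene [624, 40, 16, 39, 374] c [0.2534 0.828 ] size [0.0538 0.0156] ang 5.31 zmax 0.074
scene [225, 159, 193, 135, 17422] c [0.5331 0.0582] size [0.2917 0.1834] ang 89.81 zmax 0.07
scene [410, 174, 36, 31, 601] c [0.4868 0.2765] size [0.0632 0.0631] ang 71.25 zmax 0.024
scene [151, 198, 37, 52, 1526] c [ 0.4792 -0.1827] size [0.0784 0.0526] ang 3.84 zmax 0.054
scene [434, 211, 32, 38, 868] c [0.5897 0.2767] size [0.0425 0.0426] ang 11.49 zmax 0.064
scene [151, 277, 59, 57, 1920] c [ 0.6331 -0.1704] size [0.0762 0.0523] ang 37.03 zmax 0.055
scene [297, 296, 125, 39, 1294] c [0.6946 0.0992] size [0.0266 0.1999] ang 3.29 zmax 0.027
```

```bash
python3 -m crank '{"translation":[[0,0,0],[0,0,0],[0,0,0],[0,0,0],[0,0,0],[0,0,0],[0,0,0],[0,0,0]],"turn":[[0.166,0,0],[0.166,0,0],[0.166,0,0],[0.166,0,0],[0.166,0,0],[0.166,0,0],[0.169,0,0],[0,0,0]],"jaw":[0,0,0,0,0,0,0,0]}' 5
python3 - <<'E'
from h import *
from bench import arm
s=arm.read_state(); print(Ro.from_euler("xyz",s["ee_rot"]).as_matrix().round(3),s["ee_pos"],s["opening"])
print("remaining cm tool", (Ro.from_euler("xyz",s["ee_rot"]).as_matrix().T@(np.array([.575,-.088,.2])-s["ee_pos"])*100).round(2))
E
```

```text
clock: 1.1
ee_pos: [0.2368, 0.5511, 0.2221]
ee_rot: [-0.446, 1.57, -2.015]
force: [-0.0, -0.9, -0.1]
opening: 0.0114
[[-0.     1.     0.001]
 [-0.001  0.001 -1.   ]
 [-1.    -0.     0.001]] [0.23681616 0.55113271 0.22207061] 0.011385972171610541
remaining cm tool [ 2.25 33.73 63.96]
```

```bash
python3 -m crank '{"translation":[[0,2.2,4.2],[0,2.2,4.2],[0,2.2,4.2],[0,2.2,4.2],[0,2.2,4.2],[0,2.2,4.2],[0,2.2,4.2],[0,2.2,4.2],[0,2.2,4.2],[0,2.2,4.2],[0,2.2,4.2],[0,2.2,4.2]],"turn":[[0,0,0],[0,0,0],[0,0,0],[0,0,0],[0,0,0],[0,0,0],[0,0,0],[0,0,0],[0,0,0],[0,0,0],[0,0,0],[0,0,0]],"jaw":[0,0,0,0,0,0,0,0,0,0,0,0]}'
python3 -m crank '{"translation":[[0,2,3.5],[0,2,3.5],[0,2,3.5],[0,1.2,3],[0,0,0]],"turn":[[0,0,0],[0,0,0],[0,0,0],[0,0,0],[0,0,0]],"jaw":[0,0,0,0,0]}'
python3 - <<'E'
from h import *
from bench import arm
s=arm.read_state(); print(s["opening"])
print("remaining cm tool", (Ro.from_euler("xyz",s["ee_rot"]).as_matrix().T@(np.array([.575,-.088,.034])-s["ee_pos"])*100).round(2))
E
```

```text
clock: 2.6
ee_pos: [0.5013, 0.0458, 0.2225]
ee_rot: [2.755, 1.571, 1.189]
force: [-0.1, 0.1, 0.0]
opening: 0.0005
clock: 3.22
ee_pos: [0.573, -0.0895, 0.2216]
ee_rot: [-1.639, 1.569, 3.073]
force: [0.2, -0.4, -0.6]
opening: 0.0004
0.0004267971077677965
remaining cm tool [18.75  0.24 -0.14]
```

```bash
python3 -m crank '{"translation":[[3,0.1,0],[3,0,0],[3,0,0],[3,0,0],[3,0,0],[2,0,0],[1,0,0],[0.6,0,0],[0,0,0]],"turn":[[0,0,0],[0,0,0],[0,0,0],[0,0,0],[0,0,0],[0,0,0],[0,0,0],[0,0,0],[0,0,0]],"jaw":[0,0,0,0,0,0,0,0,0]}'
python3 - <<'E'
from h import *
from bench import optics
c=optics.read_camera("scene"); im=c["color"][:,:,::-1]
cv2.imwrite("pics/s1.png",cv2.resize(im[140:320,130:400],None,fx=2.8,fy=2.8))
E
```

```text
clock: 4.35
ee_pos: [0.5741, -0.0877, 0.0371]
ee_rot: [1.403, 1.57, -0.168]
force: [1.2, -0.2, 0.5]
opening: 0.0004
```

View pics/s1.png

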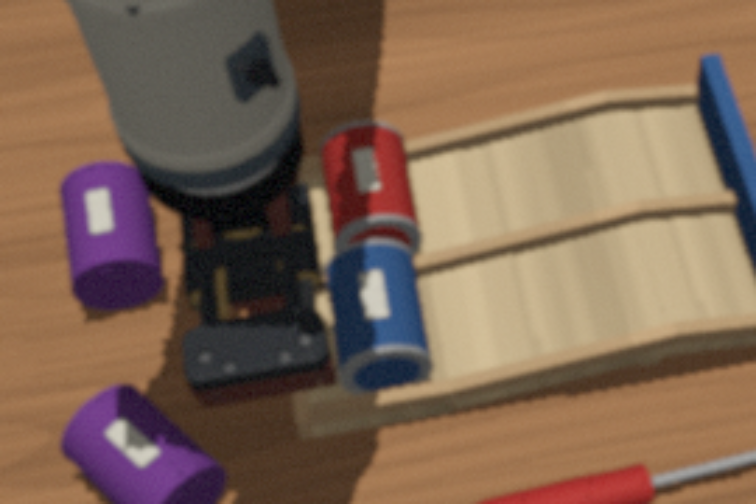

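The crop shows the closed fingers standing behind the blue tin, which is at crop pixel (378,310). Both tins are still on the landing and nothing has been touched. Next I creep forward to contact.

```bash
cat > look.py <<'E'
import sys
from h import *
from bench import arm, optics
c=optics.read_camera("scene"); P=cloud(c); im=c["color"]
R=np.array([.532,.0718])
for nm,lo,hi in(("blue",(100,100,40),(125,255,255)),("red",(0,150,60),(8,255,255))):
    m=(mask(c,lo,hi)>0)&(P[...,2]<.12)&(P[...,2]>.045)&(P[...,1]>-.1)&(P[...,1]<.185)&(P[...,0]>.44)&(P[...,0]<.63)
    q=P[m]; t=q[q[:,2]>np.percentile(q[:,2],97)-.004]
    print(nm,m.sum(),"x",np.percentile(q[:,0],[2,98]).round(3),"y",np.percentile(q[:,1],[2,98]).round(3),"ridge",t.mean(0).round(4))
s=arm.read_state(); print(s["clock"],s["ee_pos"].round(4),s["force"].round(1))
if len(sys.argv)>1: cv2.imwrite(sys.argv[1],cv2.resize(im[140:320,190:460,::-1],None,fx=2.8,fy=2.8))
E
python3 look.py
python3 -m crank '{"translation":[[0.2,0,0],[0.2,0,-0.2],[0,0,-0.2],[0,0,-0.2],[0,0,-0.2],[0,0,-0.2],[0,0,-0.2],[0,0,-0.2],[0,0,-0.2],[0,0,-0.2],[0,0,-0.2],[0,0,-0.2]],"turn":[[0,0,0],[0,0,0],[0,0,0],[0,0,0],[0,0,0],[0,0,0],[0,0,0],[0,0,0],[0,0,0],[0,0,0],[0,0,0],[0,0,0]],"jaw":[0,0,0,0,0,0,0,0,0,0,0,0]}'
python3 look.py
```

```text
blue 909 x [0.545 0.614] y [-0.054 -0.01 ] ridge [ 0.5769 -0.0335  0.0647]
red 701 x [0.459 0.527] y [-0.048 -0.002] ridge [ 0.4911 -0.0259  0.0644]
4.45 [ 0.5744 -0.0879  0.0377] [ 0.7  0.2 -0.2]
clock: 5.95
ee_pos: [0.5739, -0.0656, 0.0326]
ee_rot: [0.247, 1.571, -1.324]
force: [-0.8, 0.2, -0.4]
opening: 0.0005
blue 518 x [0.545 0.614] y [-0.037 -0.006] ridge [ 0.578  -0.0274  0.0655]
red 403 x [0.459 0.527] y [-0.034 -0.002] ridge [ 0.4938 -0.0229  0.065 ]
6.0 [ 0.5739 -0.0653  0.0326] [-0.3  0.8 -0.1]
```

```bash
python3 -m crank '{"translation":[[0,0.2,-0.2],[0,0.1,-0.2],[0,0,-0.2],[0,0,-0.2],[0,0,-0.2],[0,0,-0.2],[0,0,-0.2],[0,0,-0.2],[0,0,-0.2],[0,0,-0.2],[0,0,-0.2],[0,0,-0.2]],"turn":[[0,0,0],[0,0,0],[0,0,0],[0,0,0],[0,0,0],[0,0,0],[0,0,0],[0,0,0],[0,0,0],[0,0,0],[0,0,0],[0,0,0]],"jaw":[0,0,0,0,0,0,0,0,0,0,0,0]}'
python3 look.py pics/s2.png
```

```text
clock: 7.5
ee_pos: [0.5769, -0.0416, 0.0326]
ee_rot: [-0.436, 1.571, -2.007]
force: [0.1, 0.1, -0.1]
opening: 0.0005
blue 534 x [0.545 0.614] y [-0.01   0.016] ridge [ 0.5773 -0.0017  0.0653]
red 53 x [0.476 0.516] y [-0.007 -0.001] ridge [ 0.5049 -0.0058  0.0569]
7.55 [ 0.5768 -0.0414  0.0326] [-0.3  1.5 -0.5]
```

View pics/s2.png

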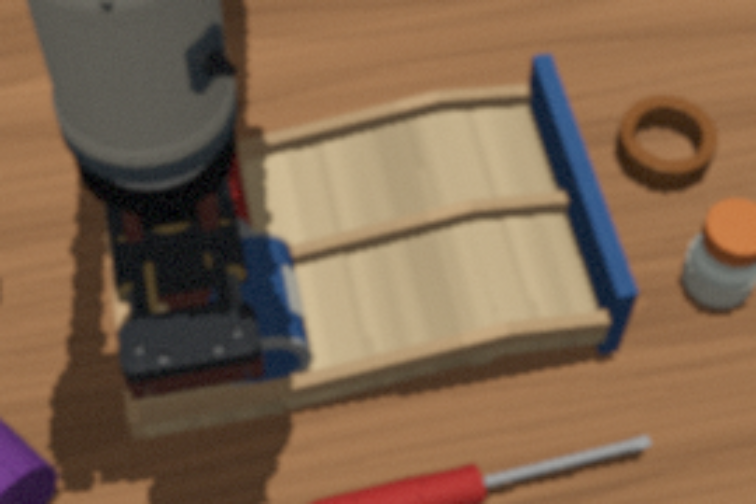

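The tin is rolling ahead of the finger, with its front edge at y≈0.016, so contact is good. Red is where it was, mostly hidden by the gripper. Next is up the slope, raising the tip with the floor.

```bash
python3 -m crank '{"translation":[[0,0,-0.2],[0,0,-0.25],[0,0,-0.25],[0,0,-0.25],[-0.04,0,-0.25],[-0.04,0,-0.25],[-0.04,0,-0.25],[-0.04,0,-0.25],[-0.04,0,-0.25],[-0.04,0,-0.25],[-0.04,0,-0.25],[-0.04,0,-0.25]],"turn":[[0,0,0],[0,0,0],[0,0,0],[0,0,0],[0,0,0],[0,0,0],[0,0,0],[0,0,0],[0,0,0],[0,0,0],[0,0,0],[0,0,0]],"jaw":[0,0,0,0,0,0,0,0,0,0,0,0]}'
python3 look.py
python3 -m crank '{"translation":[[-0.04,0,-0.25],[-0.04,0,-0.25],[-0.04,0,-0.25],[-0.04,0,-0.25],[-0.04,0,-0.25],[-0.04,0,-0.25],[-0.04,0,-0.25],[-0.04,0,-0.25],[-0.04,0,-0.25],[-0.04,0,-0.25],[-0.04,0,-0.25],[-0.04,0,-0.25]],"turn":[[0,0,0],[0,0,0],[0,0,0],[0,0,0],[0,0,0],[0,0,0],[0,0,0],[0,0,0],[0,0,0],[0,0,0],[0,0,0],[0,0,0]],"jaw":[0,0,0,0,0,0,0,0,0,0,0,0]}'
python3 look.py pics/s3.png
```

```text
clock: 9.05
ee_pos: [0.5768, -0.0121, 0.0358]
ee_rot: [-0.88, 1.571, -2.451]
force: [-0.7, -1.3, 1.5]
opening: 0.0005
blue 494 x [0.545 0.614] y [0.005 0.046] ridge [0.5752 0.0301 0.0687]
clock: 10.6
ee_pos: [0.5768, 0.0179, 0.0406]
ee_rot: [-1.284, 1.571, -2.855]
force: [-0.2, -2.5, 1.3]
opening: 0.0007
blue 383 x [0.545 0.614] y [0.037 0.076] ridge [0.574  0.0621 0.073 ]
red 412 x [0.46  0.528] y [-0.049 -0.016] ridge [ 0.492  -0.029   0.0649]
10.65 [0.5769 0.0184 0.0407] [-0.3  0.1  0.9]Traceback (most recent call last):
  File "look.py", line 8, in <module>
    q=P[m]; t=q[q[:,2]>np.percentile(q[:,2],97)-.004]
                       ~~~~~~~~~~~~~^^^^^^^^^^^
    return _quantile_unchecked(
        a, q, axis, out, overwrite_input, method, keepdims, weights)
    return _ureduce(a,
                    func=_quantile_ureduce_func,
    ...<5 lines>...
                    overwrite_input=overwrite_input,
                    method=method)
    r = func(a, **kwargs)
    result = _quantile(arr,
                       quantiles=q,
    ...<2 lines>...
                       out=out,
                       weights=wgt)
    slices_having_nans = np.isnan(arr[-1, ...])
                                  ~~~^^^^^^^^^
IndexError: index -1 is out of bounds for axis 0 with size 0
```

View pics/s3.png

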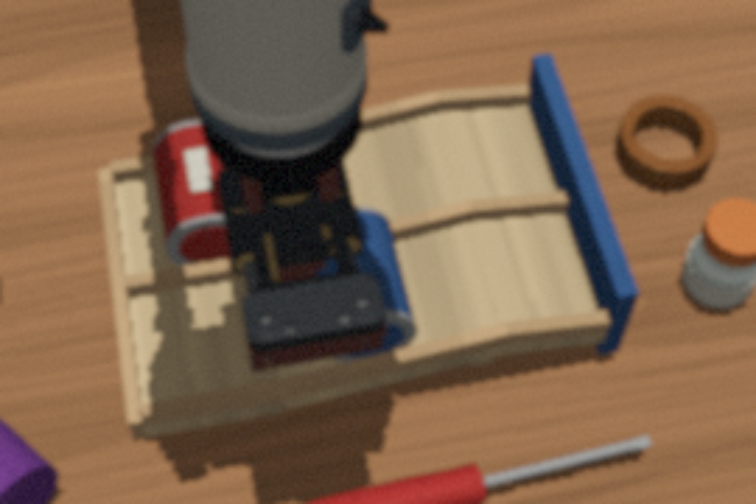

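The tin is steady mid-slope with its centre at y≈0.05, and red hasn't moved. I'll keep going to just short of the crest.

```bash
python3 -m crank '{"translation":[[-0.04,0,-0.25],[-0.04,0,-0.25],[-0.04,0,-0.25],[-0.04,0,-0.25],[-0.04,0,-0.25],[-0.04,0,-0.25],[-0.04,0,-0.25],[-0.04,0,-0.25],[-0.04,0,-0.25],[-0.04,0,-0.25],[-0.04,0,-0.25],[-0.04,0,-0.25]],"turn":[[0,0,0],[0,0,0],[0,0,0],[0,0,0],[0,0,0],[0,0,0],[0,0,0],[0,0,0],[0,0,0],[0,0,0],[0,0,0],[0,0,0]],"jaw":[0,0,0,0,0,0,0,0,0,0,0,0]}'
python3 -m crank '{"translation":[[-0.04,0,-0.25],[-0.04,0,-0.25],[-0.04,0,-0.25],[-0.04,0,-0.25],[-0.04,0,-0.25],[-0.04,0,-0.25],[-0.04,0,-0.25],[-0.04,0,-0.25],[-0.04,0,-0.25],[-0.04,0,-0.25],[-0.04,0,-0.25],[-0.04,0,-0.25]],"turn":[[0,0,0],[0,0,0],[0,0,0],[0,0,0],[0,0,0],[0,0,0],[0,0,0],[0,0,0],[0,0,0],[0,0,0],[0,0,0],[0,0,0]],"jaw":[0,0,0,0,0,0,0,0,0,0,0,0]}'
python3 look.py
```

```text
clock: 12.15
ee_pos: [0.5768, 0.048, 0.0455]
ee_rot: [-0.229, 1.571, -1.8]
force: [-0.7, -2.6, 0.7]
opening: 0.0005
clock: 13.65
ee_pos: [0.5769, 0.0779, 0.0503]
ee_rot: [-0.045, 1.571, -1.615]
force: [0.3, -1.6, 1.4]
opening: 0.0009
blue 110 x [0.546 0.581] y [0.108 0.136] ridge [0.5713 0.1213 0.0819]
red 697 x [0.46  0.528] y [-0.048 -0.002] ridge [ 0.4911 -0.0261  0.0645]
13.7 [0.5768 0.0784 0.0503] [-0.2 -0.6  0.4]
```

```bash
python3 -m crank '{"translation":[[-0.03,0,-0.2],[-0.03,0,-0.2],[-0.03,0,-0.2],[-0.03,0,-0.2],[-0.03,0,-0.2],[-0.03,0,-0.2],[-0.03,0,-0.2],[0,0,-0.15],[0,0,-0.15],[0,0,-0.15],[0,0,-0.15],[0,0,-0.15]],"turn":[[0,0,0],[0,0,0],[0,0,0],[0,0,0],[0,0,0],[0,0,0],[0,0,0],[0,0,0],[0,0,0],[0,0,0],[0,0,0],[0,0,0]],"jaw":[0,0,0,0,0,0,0,0,0,0,0,0]}'
python3 look.py pics/s4.png
```

```text
clock: 15.2
ee_pos: [0.5768, 0.0994, 0.0523]
ee_rot: [-2.31, 1.571, 2.403]
force: [0.2, -0.5, -0.1]
opening: -0.0
blue 651 x [0.545 0.614] y [0.148 0.181] ridge [0.5737 0.162  0.0823]
red 732 x [0.46  0.528] y [-0.048 -0.002] ridge [ 0.491  -0.0261  0.0645]
15.25 [0.5768 0.0996 0.0523] [ 0.2 -0.  -0.1]
```

View pics/s4.png

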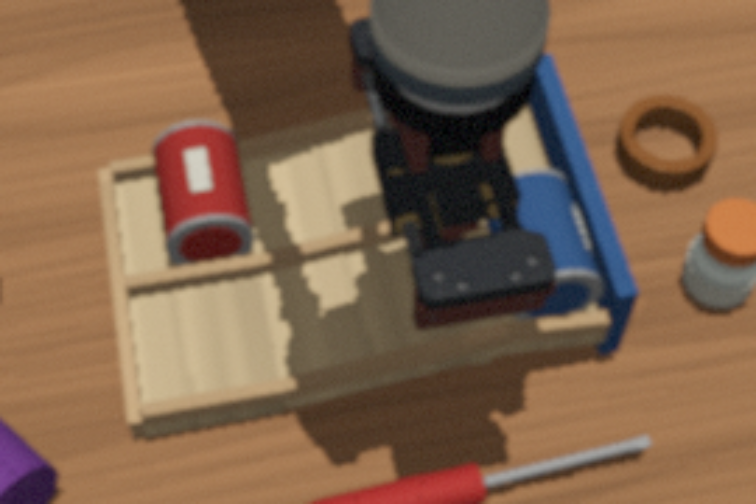

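The tin has crossed the crest and lies near the blue stop, at crop pixel (555,245). I'll back the finger off, lift, and check that it's settled.

```bash
python3 -m crank '{"translation":[[0,0,0.5],[0,0,0.5],[-1,0,0.5],[-2,0,0.5],[-3,0,0],[-3,0,0],[-3,0,0],[-3,0,0],[-2,-2,0],[0,-3,1],[0,-3,1],[0,-1,0]],"turn":[[0,0,0],[0,0,0],[0,0,0],[0,0,0],[0,0,0],[0,0,0],[0,0,0],[0,0,0],[0,0,0],[0,0,0],[0,0,0],[0,0,0]],"jaw":[0,0,0,0,0,0,0,0,0,0,0,0]}'
python3 -m crank '{"translation":[[0,-2,3],[0,-2,4],[0,0,4],[0,0,4],[0,0,4],[0,0,4],[0,0,4],[0,0,3],[0,0,1],[0,0,0],[0,0,0],[0,0,0]],"turn":[[0,0,0],[0,0,0],[0,0,0],[0,0,0],[0,0,0],[0,0,0],[0,0,0],[0,0,0],[0,0,0],[0,0,0],[0,0,0],[0,0,0]],"jaw":[0,0,0,0,0,0,0,0,0,0,0,0]}'
python3 look.py
python3 -m crank '{"translation":[[0,0,0],[0,0,0],[0,0,0],[0,0,0]],"turn":[[0,0,0],[0,0,0],[0,0,0],[0,0,0]],"jaw":[0,0,0,0]}'
python3 look.py pics/s5.png
python3 - <<'E'
from h import *
from bench import optics
for n in ("top","scene"):
    c=optics.read_camera(n); a=dict(np.load(f"pics/{n}0.npz"))
    if n=="top": cv2.imwrite("pics/t5.png",c["color"][:,:,::-1])
    for k,lo,hi,x0,x1 in (("orange",(5,180,150),(14,255,255),0,640),("red",(0,150,60),(8,255,255),0,640),("purple",(128,80,30),(155,255,255),0,640)):
        for l,d in(("before",a),("now",c)):
            N,L,S,C=cv2.connectedComponentsWithStats(mask(d,lo,hi)); print(n,k,l,[C[i].round(1).tolist() for i in range(1,N) if S[i,4]>150])
E
```

```text
clock: 16.75
ee_pos: [0.4862, 0.0588, 0.2246]
ee_rot: [1.607, 1.567, 0.035]
force: [-0.1, 0.3, -0.4]
opening: 0.0006
clock: 18.25
ee_pos: [0.4471, -0.2498, 0.2227]
ee_rot: [1.388, 1.57, -0.182]
force: [-0.1, -0.3, 0.1]
opening: 0.0001
blue 1164 x [0.546 0.614] y [0.141 0.184] ridge [0.577  0.1648 0.0813]
red 729 x [0.46  0.528] y [-0.048 -0.002] ridge [ 0.4911 -0.0258  0.0643]
18.3 [ 0.4471 -0.2499  0.2226] [0.5 0.2 0.5]
clock: 18.8
ee_pos: [0.4468, -0.2507, 0.2223]
ee_rot: [-1.872, 1.571, 2.841]
force: [-0.3, -0.2, 0.1]
opening: 0.0007
blue 1160 x [0.546 0.614] y [0.141 0.183] ridge [0.5766 0.1649 0.0813]
red 730 x [0.46  0.528] y [-0.048 -0.002] ridge [ 0.4921 -0.0262  0.0645]
18.85 [ 0.4468 -0.2507  0.2223] [ 0.5 -0.8 -0.5]
top orange before [[187.1, 244.5]]
top orange now [[187.1, 244.5]]
top red before [[319.5, 189.4], [364.3, 298.6]]
top red now [[319.4, 189.4], [364.2, 298.6]]
top purple before [[441.4, 220.5], [453.5, 305.6]]
top purple now [[441.4, 220.5], [453.5, 305.4]]
scene orange before []
scene orange now []
scene red before [[260.5, 202.5], [329.7, 320.1]]
scene red now [[260.5, 202.5], [329.9, 320.1]]
scene purple before [[169.7, 225.0], [180.9, 305.9]]
scene purple now [[169.7, 225.3], [181.0, 305.9]]
```

View pics/t5.png

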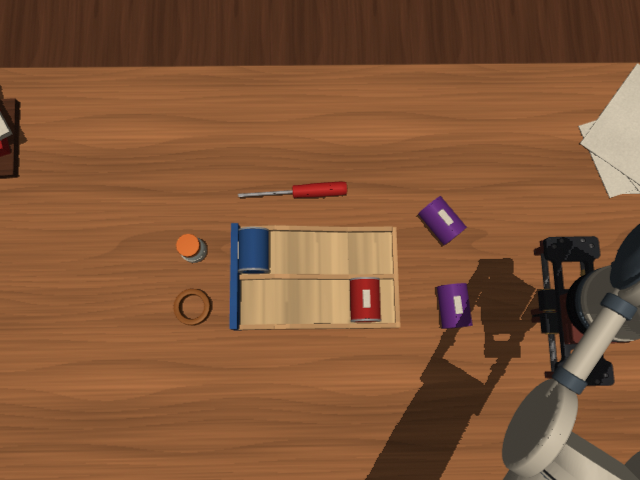

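View pics/s5.png

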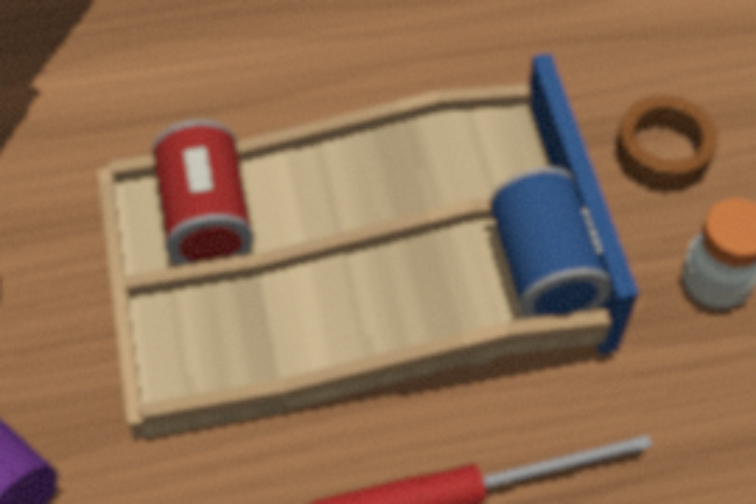

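Both views show the blue tin at rest against the stop (top view (253,250)) and everything else unmoved. The arm is clear, at right in the top view.

```bash
python3 -c "
from bench import arm; print(arm.close_job())"
```

```text
the job is handed in; nothing more can be done
None
```

The blue tin is in the dip against the blue end stop, and I've handed the job in at about 19 s of the 40 s allowed.

**How it went:** With the fingers shut, I pushed the tin up its lane at about 16–20 mm/s, raising the tip with the slope. I slowed to about 12 mm/s for the crest, and the tin then rolled the last few centimetres to the stop by itself. Wrist force readings stayed under about 3 N. I then backed the finger off, lifted it and moved the arm clear.

**Last checks:**
- **Blue tin:** its centre measured at world y ≈ 0.165 m, against an expected 0.167 m. It was unchanged between two looks 0.55 s apart.
- **Red tin, glue jar, screwdriver and the purple tins:** their colour centres match the first pictures to within 0.3 px.
- **Tape roll:** I checked this by eye only, and it appears in the same place.

**Failed check:** one mid-slope position reading crashed because the gripper hid the red tin from the camera. It did not affect the motion, and later looks showed the red tin had not moved.

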